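# Lay dried test coupons and tweezers in their tray

### The arm

A 6-joint arm with a two-finger parallel gripper is mounted at the origin on a cart in front of the work surface, level with it; the furniture and walls round the work are solid. World frame = base frame: x ahead of the robot, y to its left, z up, the work surface at z = 0. Lengths are in m, angles in degrees, forces in N, time in s.
With the tool pointing down it reaches from about 0.25 to 0.725 m from the base axis. Payload 9.7 kg.
Tool frame: the origin (TCP) lies at the very end of the fingers, on their centre line; the grasp point (between the pads) lies 19 mm behind it; z points along the fingers, y is the line along which they close (so a half turn about z gives the same grasp; the last joint's range is limited). The gripper opens to 85 mm and grips with 20 to 120 N. Pads are 22 mm wide; open, the fingers measure 114 mm over their backs; the gripper's body (76 mm by 85 mm) begins 54 mm behind the grasp point. The pads swing forward as they close: fully open they stand 13 mm farther back than shut.
Start: joints at [69.729, 4.979, 10.078, 95.1, 0, 90], TCP at [0.191, 0.516, 0.231] pointing down, gripper open.
Joint ranges: [-179.16, 179.16], [-48.56, 103.87], [-65.8, 70.77], [-126.05, 130.52], [-82.76, 87.17], [-180, 180]. Speed limits (degrees/s): [127.2, 127.2, 147.25, 180, 180, 180].

### API

Orientations are given as [roll, pitch, yaw] about the fixed x, y, z axes, in that order (R = Rz(yaw) Ry(pitch) Rx(roll)).
In Python, from workcell import bot gives the robot as it stands.
- The arm moves only by the tool arm_command, never from a script. Its argument "series" is a list of rows, each a list of 4 numbers: the shift along the tool's x, y, z in m, then the turn about the tool's z in rad. A call has exactly 5 rows; each row is the pose to reach, as a shift and turn from the pose commanded when the call began, along the tool's axes at that moment; what a row does not reach only later rows make up. A row lasts 1/10 s, in which the tool goes at most 50 mm and 8.59 degrees, less where a joint would pass 70% of its speed; a pose out of reach is approached as far as the arm can. A call with a gripper value outside its range is refused whole. "hand" is the finger opening in m, from 0 to 0.0854, set as the call begins (left out, the last holds). The fingers move at their own pace and stop on an object; "grip_force" is the grip in N (left out, the last holds). Time passes only in rows, so rows that repeat a pose let the fingers close, or fill a call up. It gives the time, the measured TCP pose, the force, the opening and the grip force at its end, in the units of the state.
- bot.get_obs(): the state, without advancing time (a new reading comes with each control period).
- bot.camera(name): name is "scene" or "side" or "wrist"; returns a dict with "color" (420x560x3 uint8, blue, green, red), "camera_matrix" (3x3 intrinsics, pixels), "xyz" and "orientation" of the camera in the world; the wrist camera has in their place "T_tool_cam" (4x4, takes a point from camera to tool coordinates, whose origin is the TCP and whose axes are the flange's). Camera axes: x right, y up, looking along -z (the intrinsics and any distortion apply to the point x, -y, -z); pixel columns grow to the right and rows downward; lengths in m; the calibration is good to about 2 mm. A picture is of the moment at which its call begins: read the wrist's pose just before it. There is no depth.
- bot.job_done(): hands the job in; it is judged then, once.
Trained networks look in the newest picture that a camera, given by its name, has taken for a name from the list of things; names that differ only in an ending like _2 or _b are one class to them, and where a whole thing is asked for, a point or a joint stands for the part that bears it (a point fixed in the world has none). Each returns a list of dicts, best first, with "confidence" (0 to 1); they miss things now and then, are a little off and sometimes report something else, mostly with a low value. They report only what shows in the picture. A call takes as long as a camera call.
- bot.find_in(camera, target): "location" ([column, row] in pixels, amid what is visible of it).
- bot.mark_of(camera, target): "location" ([column, row] in pixels: a listed point, or the origin of a listed thing).
The state is a dict: "time": time; "q": joint angles; "qd": joint speeds; "joint_efforts": joint torques, N m; "ee_pos": TCP position; "tcp_rot": TCP orientation; "wrist_force": force on the tool from outside, world axes, zero at the start; "torque": the same for the moment, N m; "opening": finger opening in m; "grasp_force": force on a finger pad.
Only numpy, scipy, OpenCV 4.12 (cv2) and the standard library are available. Lean on these libraries where they do the work, as an engineer would, in place of code of your own. Each camera call takes 0.05 s, during which the arm holds its last target. There are 200 camera calls.

### The job

Put the set away in its grey storage tray: lay both dried aluminium coupons from the sloping rack flat in the nests shaped to their outlines, each with its lug in the lug end of its own nest, and the tweezers that were left in the long coupon's nest flat in their own narrow groove. Take the coupons by their edges only and never touch their broad faces with the fingers; leave the vial, the funnel and the flask where they stand.

Things in the scene. Friction and masses are not known exactly. Their poses are not given: they have to be found in the camera images.
- tray: fixed grey tray, 146 (x) x 230 mm (y), origin under its centre, z up; at yaw 0 x points away from the robot, y left. Floor 5 mm, walls (5 thick) 22 mm, rib tops 13 mm above the table. Side by side, all lengthwise along x: long nest (y = +62 mm), short nest (y = -14), tweezers groove (y = -75). Parts rest on cross ribs 8 mm above the floor.
- long_nest_foot (a point): where the long coupon's origin belongs: on the rib tops, at tray x = -61.5 mm. The nest follows the coupon's outline with 4 mm play all round, so it goes in one way only. The side walls are open for the fingers over 48 mm, centred 52 mm from the foot; there the floor is free beyond 16 mm from the nest's centre line.
- long_nest_lug (a point): where the long coupon's lug end (point long_coupon_lug) belongs: tray x = +61.5 mm, on the rib tops
- short_nest_foot (a point): where the short coupon's origin belongs: on the rib tops, at tray x = +46 mm (this nest lies the other way round, its lug end towards tray -x). Outline nest with 4 mm play; side walls open for the fingers over 48 mm, centred 40 mm from the foot, the floor free there beyond 16 mm from the centre line.
- short_nest_lug (a point): where the short coupon's lug end (point short_coupon_lug) belongs: tray x = -46 mm, on the rib tops
- tweezers_groove (a point): where the tweezers' origin belongs: middle of the groove, on the rib tops (13 mm above the table, 8 mm above the floor). The groove is 133 mm long (tray x) and 23 mm wide inside, its side walls open over the middle 60 mm; the tweezers may lie either way round
- rack: fixed steel drying rack, base 96 (x) x 250 (y) x 6 mm, y uphill, z up; origin at table height, 30 mm to +x of its centre. Two equal stands one behind the other, 125 mm apart in y, each rising at 35 degrees towards +y: two rails 10 mm either side of the middle line, 88 mm long, a 34 mm wide stop at the low end 9 mm above them. Nothing beside or below a coupon's side edges down to the base.
- front_stand (a point): rail tops at the stop of the stand at the rack's -y end, 30 mm above the table, where a coupon's foot rests. The upper end of the coupon on this stand (up to 0.11 m above the table) crowds a gripper square to the coupon on the back stand, so this one is taken first
- back_stand (a point): rail tops at the stop of the other stand, 30 mm above the table
- long_coupon: bare aluminium coupon, on either stand of the rack at the start, lug uphill: plate 95 x 44 x 6 mm with a narrower hanging lug (28 x 20 mm, with a hole) on the middle of one end, 123 mm in all, about 85 g, balance point 55 mm from the foot. Origin: middle of the foot edge (end without lug), on the underside; x to the lug, y across, z out of the upper face.
- long_coupon_lug (a point): middle of the end edge of the long coupon's lug, on the underside
- short_coupon: bare aluminium coupon, on either stand of the rack at the start, lug uphill: plate 68 x 44 x 6 mm with a narrower hanging lug (24 x 20 mm, with a hole) on the middle of one end, 92 mm in all, about 62 g, balance point 40 mm from the foot. Origin: middle of the foot edge (end without lug), on the underside; x to the lug, y across, z out of the upper face.
- short_coupon_lug (a point): middle of the end edge of the short coupon's lug, on the underside
- tweezers: plain steel tweezers, 124 mm long (y), 15 mm wide (x), 9 mm high, about 20 g; origin at the middle of the underside. At the start they lie on the ribs in the long coupon's nest, roughly lengthwise; grasp them across the width near the origin
- vial: bystander: vial with green content and blue cap, 28 mm across, 60 mm tall, standing on the table beside the rack, at its +x side; origin under its centre
- funnel: bystander: white funnel standing mouth down, 69 mm across, 60 mm high, right of the work; origin under its centre
- flask: bystander: conical flask, 60 mm across, 98 mm high, left of the work; origin under its centre

How it is judged:
By the outcome, as a careful person would: the job done as asked, in the order asked, and still so for the second after the job is handed in, with the robot touching nothing.
It also fails if it takes over 72 s, if anything falls off the work surface, if the arm or the gripper's body presses on something with over 40 N, if the wrist force passes 120 N, or if a joint passes its speed limit or range.

## Working session

There is one attempt and no reset: what is moved stays moved. The work goes in short steps, Python scripts to look and compute and a tool call to move; the robot and the scene stay as the last step left them, time stands still between calls to the robot, and variables do not carry over. Pictures are saved under pics/ and viewed, at most 10 in all, crops included, and the job is handed in when it is done.

Besides the shell and the picture viewer there is one more tool, called after ">>>" by a JSON object that holds its "fn" and its "kwargs", one argument or row to a line. arm_command: Moves the arm, as the interface text tells. Its arguments: {"type":"object","properties":{"series":{"type":"array"},"hand":{"type":"number"},"grip_force":{"type":"number"}},"required":["series"]}

```bash
ls; mkdir -p pics; cat > h.py <<'E'
import numpy as np, cv2
from workcell import bot
from scipy.spatial.transform import Rotation as R
def cam(n):
    o=bot.get_obs(); c=bot.camera(n); return o,c
E
python3 - <<'E'
from h import *
o=bot.get_obs(); print({k:o[k] for k in o})
for n in ["scene","side","wrist"]:
    c=bot.camera(n); cv2.imwrite(f"pics/a_{n}.png",c["color"])
    print(n,{k:(v.tolist() if hasattr(v,'tolist') else v) for k,v in c.items() if k!="color"})
    for t in ["tray","long_nest_foot","long_nest_lug","short_nest_foot","short_nest_lug","tweezers_groove","rack","front_stand","back_stand","long_coupon","long_coupon_lug","short_coupon","short_coupon_lug","tweezers","vial","funnel","flask"]:
        print(t,[(np.round(d["location"],1).tolist(),round(d["confidence"],2)) for d in bot.mark_of(n,t)[:2]])
print(bot.get_obs()["time"])
E
```

```text
pics
{'time': 0.0, 'q': array([ 6.97297650e+01,  5.00992620e+00,  1.00308843e+01,  9.51006179e+01,
       -1.00787194e-03,  9.00005155e+01]), 'qd': array([ 0.02197777,  0.0075432 ,  0.00167228, -0.0534459 , -0.07355142,
        0.01845072]), 'joint_efforts': array([-1.53826804e-03, -5.20380163e+01,  4.64816236e+01,  1.62492710e-02,
       -7.22503546e-05, -2.51183769e-05]), 'ee_pos': array([0.19046107, 0.51569189, 0.23056238]), 'tcp_rot': array([-1.79920340e+02,  1.00858772e-03,  1.59729251e+02]), 'wrist_force': array([ 0.01812697,  0.21479453, -0.44230243]), 'torque': array([-0.01922813,  0.0204492 , -0.0279601 ]), 'grasp_force': 0.0, 'opening': 0.08570796030378817}
scene {'camera_matrix': [[443.5298366180028, 0.0, 269.7915982171319], [0.0, 443.5298366180028, 216.04682624326603], [0.0, 0.0, 1.0]], 'xyz': [-0.4176344921605016, -1.0509380725159354, 0.9389215146061726], 'orientation': [57.185568053248716, -1.0825964069290275, -41.1862439731883]}
tray [([251.1, 220.8], 0.81), ([299.7, 238.2], 0.65)]
long_nest_foot [([295.6, 237.9], 0.74), ([232.0, 215.8], 0.65)]
long_nest_lug []
short_n
[... 1645 characters left out ...]
camera_matrix': [[299.7942524596791, 0.0, 280.3279579294115], [0.0, 299.7942524596791, 205.49134785267634], [0.0, 0.0, 1.0]], 'T_tool_cam': [[0.0008782880855972054, 0.9652870709374022, 0.26118977639090096, 0.0670450212817747], [0.9999991498308081, -0.0005960601176186944, -0.0011597629051587272, -0.001652999413555012], [-0.0009638193288661096, 0.2611905729413416, -0.9652867737925732, -0.1424129395518101], [0.0, 0.0, 0.0, 1.0]]}
tray []
long_nest_foot [([76.1, 407.6], 0.83)]
long_nest_lug []
short_nest_foot []
short_nest_lug []
tweezers_groove []
rack []
front_stand []
back_stand []
long_coupon []
long_coupon_lug []
short_coupon []
short_coupon_lug []
tweezers []
vial []
funnel []
flask []
2.7
```

```bash
python3 - <<'E'
import cv2
a=cv2.imread("pics/a_side.png"); cv2.imwrite("pics/b1.png",cv2.resize(a[120:420,190:390],None,fx=2.66,fy=2,interpolation=cv2.INTER_CUBIC) if 0 else cv2.resize(a[125:415,170:400],(476,600),interpolation=cv2.INTER_CUBIC))
a=cv2.imread("pics/a_scene.png"); cv2.imwrite("pics/b2.png",cv2.resize(a[160:340,170:410],(800,600),interpolation=cv2.INTER_CUBIC))
E
```

```text
(no output)
```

View pics/b1.png

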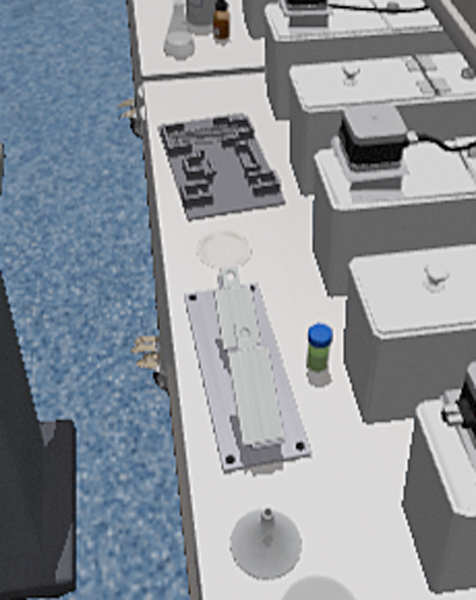

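View pics/b2.png

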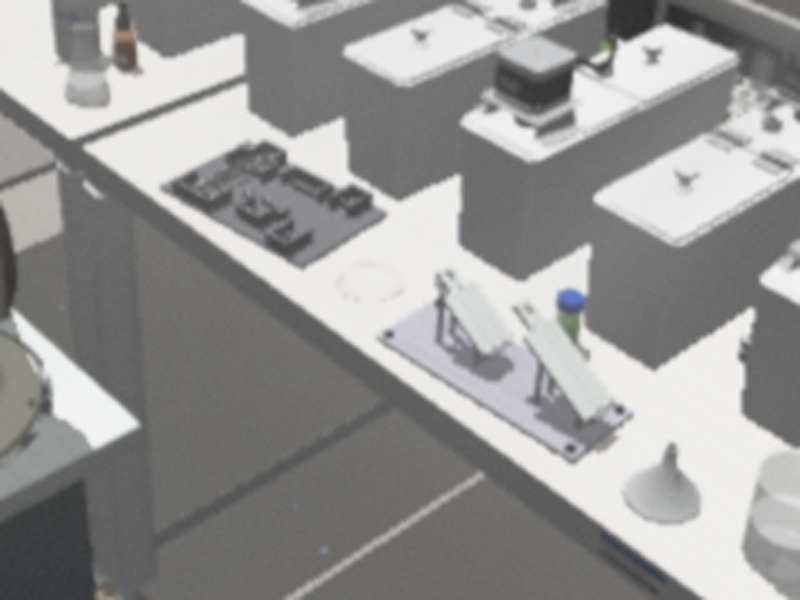

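```bash
cat >> h.py <<'E'
def ray(c,uv,o=None):
    K=c["camera_matrix"]
    d=np.array([(uv[0]-K[0,2])/K[0,0],-(uv[1]-K[1,2])/K[1,1],-1.0])
    if "T_tool_cam" in c:
        T=c["T_tool_cam"]; Rt=R.from_euler("xyz",o["tcp_rot"],degrees=True).as_matrix()
        return o["ee_pos"]+Rt@T[:3,3], Rt@T[:3,:3]@d
    return np.array(c["xyz"]), R.from_euler("xyz",c["orientation"],degrees=True).as_matrix()@d
def onz(c,uv,z,o=None):
    p,d=ray(c,uv,o); return p+d*(z-p[2])/d[2]
def proj(c,P,o=None):
    K=c["camera_matrix"]
    if "T_tool_cam" in c:
        T=c["T_tool_cam"]; Rt=R.from_euler("xyz",o["tcp_rot"],degrees=True).as_matrix()
        x=T[:3,:3].T@(Rt.T@(np.array(P)-o["ee_pos"])-T[:3,3])
    else: x=R.from_euler("xyz",c["orientation"],degrees=True).as_matrix().T@(np.array(P)-c["xyz"])
    return K[0,2]+K[0,0]*x[0]/-x[2], K[1,2]-K[1,1]*x[1]/-x[2]
E
python3 - <<'E'
from h import *
sc=dict(camera_matrix=np.array([[443.5298366180028, 0.0, 269.7915982171319], [0.0, 443.5298366180028, 216.04682624326603], [0.0, 0.0, 1.0]]), xyz=[-0.4176344921605016, -1.0509380725159354, 0.9389215146061726], orientation= [57.185568053248716, -1.0825964069290275, -41.1862439731883])
si=dict(camera_matrix=np.array([[393.474092961531, 0.0, 280.3683977829616], [0.0, 393.474092961531, 205.01662840304672], [0.0, 0.0, 1.0]]),xyz= [0.35474222201021877, -0.9099683470418297, 0.7875451612530783], orientation=[50.85077144227569, -0.1602587223185148, -8.345753777514558])
L=dict(tray=(0,(251.1,220.8),(276.9,206.2)),lnf=(.013,(295.6,237.9),(248.6,193.3)),lnl=(.013,None,(286,186.4)),snf=(.013,(260.6,216.1),(292.9,202.6)),snl=(.013,(247.2,223.6),(264.1,203.7)),tg=(.013,(264.3,224.8),(281.6,213.3)),rack=(0,(323.6,270.1),(299.9,300)),fs=(.03,(349.7,286),(296.9,336.3)),bs=(.03,(318,261.3),(286.9,291.9)),lc=(.03,(347.4,283.6),(299.4,337.5)),lcl=(.1,(320.8,248.6),(284.9,279.3)),sc=(.03,(315.5,262.7),(289.1,291.8)),scl=(.083,(298.8,238.3),(281.3,256.6)),tw=(.013,(240.7,210.7),(270.1,185.3)),vial=(0,(337.1,266.9),(318.6,301.2)),fun=(0,(366.4,309.8),(301.4,384.5)),flask=(0,(195.6,186.5),(253.1,148.8)))
for k,(z,a,b) in L.items(): print(k,a and np.round(onz(sc,a,z),3)[:2],np.round(onz(si,b,z),3)[:2])
o=bot.get_obs(); print(proj(si,o["ee_pos"]),proj(sc,o["ee_pos"]))
E
```

```text
tray [0.477 0.054] [0.486 0.043]
lnf [ 0.518 -0.149] [0.402 0.105]
lnl None [0.528 0.125]
snf [0.514 0.041] [0.536 0.037]
snl [0.442 0.033] [0.446 0.045]
tg [ 0.486 -0.014] [ 0.493 -0.009]
rack [ 0.475 -0.327] [ 0.491 -0.324]
fs [ 0.452 -0.453] [ 0.462 -0.44 ]
bs [ 0.465 -0.308] [ 0.459 -0.318]
lc [ 0.456 -0.442] [ 0.467 -0.443]
lcl [ 0.451 -0.326] [ 0.451 -0.338]
sc [ 0.454 -0.307] [ 0.465 -0.319]
scl [ 0.453 -0.226] [ 0.456 -0.252]
tw [0.479 0.12 ] [0.476 0.139]
vial [ 0.522 -0.345] [ 0.536 -0.334]
fun [ 0.438 -0.534] [ 0.456 -0.531]
flask [0.462 0.415] [0.443 0.4  ]
(np.float64(178.01648255455788), np.float64(82.222150242126)) (np.float64(117.01281007624647), np.float64(145.67176274742326))
```

>>> {"fn": "arm_command", "kwargs": {
  "series": [
    [-0.036, -0.034, -0.014, 0],
    [-0.072, -0.068, -0.028, 0],
    [-0.108, -0.102, -0.042, 0],
    [-0.144, -0.136, -0.056, 0],
    [-0.18, -0.17, -0.07, 0]
  ],
  "hand": 0.0854,
  "grip_force": 25
}}

```text
time: 3.2
ee_pos: [0.2977, 0.2986, 0.3]
tcp_rot: [180.0, 0.0, 159.8]
wrist_force: [0.8, 0.9, 0.6]
opening: 0.0854
grasp_force: 0.0
```

>>> {"fn": "arm_command", "kwargs": {
  "series": [
    [-0.036, -0.034, 0, -0.07],
    [-0.072, -0.068, 0, -0.14],
    [-0.108, -0.102, 0, -0.21],
    [-0.144, -0.136, 0, -0.28],
    [-0.18, -0.17, 0, -0.35]
  ]
}}

```text
time: 3.7
ee_pos: [0.4078, 0.0765, 0.2996]
tcp_rot: [180.0, 0.1, 179.9]
wrist_force: [1.6, 1.2, -0.4]
opening: 0.0855
grasp_force: 0.0
```

```bash
python3 - <<'E'
from h import *
o,c=cam("wrist"); cv2.imwrite("pics/c.png",c["color"])
print(o["time"],o["q"].round(1),o["ee_pos"].round(3),o["tcp_rot"].round(1))
for t,z in dict(tray=0,long_nest_foot=.013,long_nest_lug=.013,short_nest_foot=.013,short_nest_lug=.013,tweezers_groove=.013,tweezers=.013).items():
    print(t,[(np.round(d["location"],1).tolist(),round(d["confidence"],2),onz(c,d["location"],z,o).round(4)[:2].tolist()) for d in bot.mark_of("wrist",t)[:2]])
E
```

```text
3.7 [ 10.6 -11.2   2.4 103.5   0.   10.7] [0.408 0.077 0.3  ] [1.800e+02 1.000e-01 1.799e+02]
tray [([266.7, 218.5], 0.93, [0.4811, 0.0547])]
long_nest_foot [([302.2, 175.4], 0.77, [0.4117, 0.1073])]
long_nest_lug [([312.0, 254.8], 0.74, [0.5361, 0.1249]), ([19.3, 221.7], 0.48, [0.482, -0.3169])]
short_nest_foot [([494.2, 200.3], 0.32, [0.4489, 0.3915])]
short_nest_lug [([253.4, 195.2], 0.77, [0.4411, 0.0362])]
tweezers_groove [([219.1, 223.1], 0.68, [0.4842, -0.0165])]
tweezers [([305.0, 218.1], 0.66, [0.4764, 0.1128])]
```

View pics/c.png

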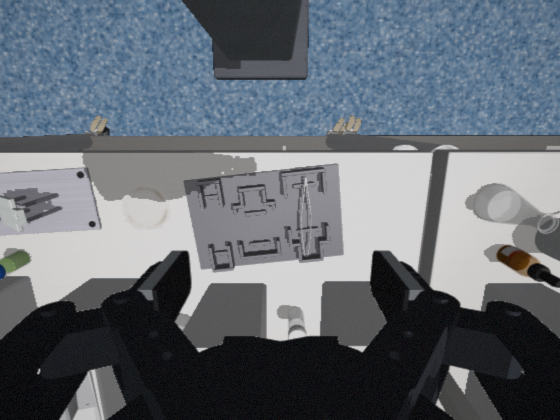

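>>> {"fn": "arm_command", "kwargs": {
  "series": [
    [0, -0.004, 0.03, -0.03],
    [0, -0.008, 0.06, -0.06],
    [0, -0.012, 0.09, -0.09],
    [0, -0.016, 0.11, -0.13],
    [0, -0.016, 0.11, -0.13]
  ]
}}

```text
time: 4.6
ee_pos: [0.4058, 0.0633, 0.187]
tcp_rot: [-180.0, -0.2, -172.6]
wrist_force: [0.7, -0.5, 0.4]
opening: 0.0854
grasp_force: 0.0
```

```bash
cat >> h.py <<'E'
def rectify(c,o,z,x0,x1,y0,y1,s=2000):
    "top-down picture at height z; column=(x-x0)*s, row=(y-y0)*s"
    P=[(x0,y0),(x1,y0),(x1,y1),(x0,y1)]
    src=np.float32([proj(c,(x,y,z),o) for x,y in P]); dst=np.float32([((x-x0)*s,(y-y0)*s) for x,y in P])
    return cv2.warpPerspective(c["color"],cv2.getPerspectiveTransform(src,dst),(int((x1-x0)*s),int((y1-y0)*s)),flags=cv2.INTER_CUBIC)
E
python3 - <<'E'
from h import *
o,c=cam("wrist"); 
np.savez("d.npz",img=c["color"],pos=o["ee_pos"],rot=o["tcp_rot"])
print(o["time"],o["q"].round(1),o["ee_pos"].round(4),o["tcp_rot"].round(2))
for t,z in dict(tray=0,long_nest_foot=.013,long_nest_lug=.013,short_nest_foot=.013,short_nest_lug=.013,tweezers_groove=.013,tweezers=.013).items():
    print(t,[(round(d["confidence"],2),onz(c,d["location"],z,o).round(4)[:2].tolist()) for d in bot.mark_of("wrist",t)[:1]])
r=rectify(c,o,0.005,.36,.60,-.10,.20); cv2.imwrite("pics/d.png",r)
g=cv2.cvtColor(r,cv2.COLOR_BGR2GRAY); print(np.percentile(g,[5,25,50,75,95]))
m=((g<150)*255).astype(np.uint8); m=cv2.morphologyEx(m,cv2.MORPH_OPEN,np.ones((15,15)))
for k in sorted(cv2.findContours(m,cv2.RETR_EXTERNAL,2)[0],key=cv2.contourArea)[-2:]:
    q=cv2.minAreaRect(k); print(np.array(q[0])/2000+[.36,-.1],np.array(q[1])/2000,q[2])
E
```

```text
4.6 [  8.9 -14.5 -13.   91.7   0.    1.5] [0.4058 0.0633 0.187 ] [-180.     -0.22 -172.63]
tray [(0.75, [0.482, 0.0567])]
long_nest_foot [(0.83, [0.4099, 0.1036])]
long_nest_lug [(0.92, [0.5334, 0.124])]
short_nest_foot [(0.87, [0.5247, 0.046])]
short_nest_lug [(0.86, [0.4374, 0.0328])]
tweezers_groove [(0.83, [0.4891, -0.0224])]
tweezers [(0.66, [0.4708, 0.1085])]
[ 17.  98. 138. 175. 216.]
[0.59225 0.15175] [0.0955 0.0145] 90.0
[0.47975 0.04975] [0.2995 0.2395] 90.0
```

View pics/d.png

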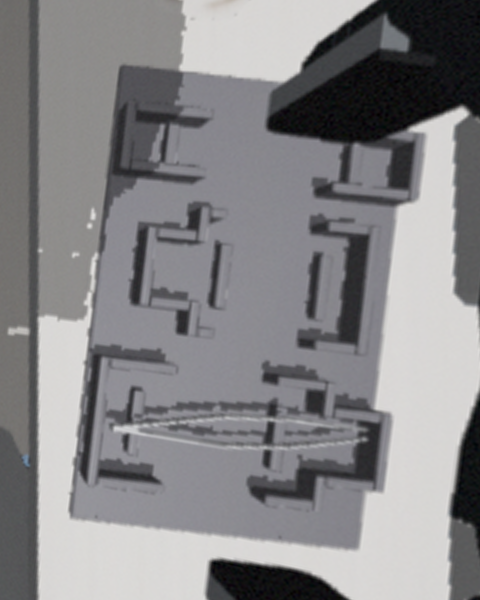

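```bash
cat >> h.py <<'E'
def go(x,y,z,yaw,o=None):
    "tool-frame shift and turn from the present pose"
    o=o or bot.get_obs(); p=o["ee_pos"]; a=np.radians(o["tcp_rot"][2])
    d=np.array([x,y,z])-p; t=-np.radians((yaw-o["tcp_rot"][2]+180)%360-180)
    return np.round([d[0]*np.cos(a)+d[1]*np.sin(a), d[0]*np.sin(a)-d[1]*np.cos(a), -d[2], t],4).tolist()
TC=np.array([.4815,.0535]); TY=6.25
def tray(x,y):
    a=np.radians(TY); return TC+[x*np.cos(a)-y*np.sin(a), x*np.sin(a)+y*np.cos(a)]
E
python3 -c "
from h import *
print(go(.469,.1133,.05,181.6)); print(tray(-.0615,.062),tray(-.006,-.075))"
```

```text
[-0.0672, 0.0424, 0.1401, 0.0983]
[0.41361579 0.10843618] [ 0.48370068 -0.02170743]
```

>>> {"fn": "arm_command", "kwargs": {
  "series": [
    [-0.017, 0.011, 0.035, 0.025],
    [-0.034, 0.021, 0.07, 0.05],
    [-0.05, 0.032, 0.105, 0.075],
    [-0.067, 0.042, 0.14, 0.098],
    [-0.067, 0.042, 0.14, 0.098]
  ],
  "hand": 0.05
}}

```text
time: 5.5
ee_pos: [0.4672, 0.1131, 0.0447]
tcp_rot: [-179.9, -0.4, -178.4]
wrist_force: [-1.3, -0.1, -0.3]
opening: 0.0502
grasp_force: 0.0
```

>>> {"fn": "arm_command", "kwargs": {
  "series": [
    [0, 0, 0, 0],
    [0, 0, 0.014, 0],
    [0, 0, 0.028, 0],
    [0, 0, 0.041, 0],
    [0, 0, 0.041, 0]
  ]
}}

```text
time: 6.0
ee_pos: [0.4671, 0.1122, 0.0063]
tcp_rot: [-180.0, -0.2, -178.4]
wrist_force: [-0.8, -0.8, 0.4]
opening: 0.05
grasp_force: 0.0
```

>>> {"fn": "arm_command", "kwargs": {
  "series": [
    [0, 0, 0, 0],
    [0, 0, 0, 0],
    [0, 0, 0, 0],
    [0, 0, 0, 0],
    [0, 0, 0, 0]
  ],
  "hand": 0.0
}}

```text
time: 6.5
ee_pos: [0.4689, 0.1128, 0.0089]
tcp_rot: [180.0, 0.1, -178.4]
wrist_force: [-0.1, 0.9, 4.7]
opening: 0.014
grasp_force: 27.3
```

>>> {"fn": "arm_command", "kwargs": {
  "series": [
    [0, 0, -0.03, 0],
    [0, 0, -0.06, 0],
    [-0.004, -0.045, -0.06, -0.027],
    [-0.008, -0.09, -0.06, -0.054],
    [-0.011, -0.135, -0.06, -0.081]
  ]
}}

```text
time: 7.0
ee_pos: [0.4835, -0.0232, 0.0686]
tcp_rot: [-180.0, 0.1, -173.6]
wrist_force: [1.1, -0.0, -0.4]
opening: 0.0141
grasp_force: 26.8
```

```bash
python3 - <<'E'
from h import *
o,c=cam("wrist"); o=bot.get_obs(); print(o["time"],o["ee_pos"].round(4),o["tcp_rot"].round(2),o["opening"])
print(proj(c,o["ee_pos"],o))
r=rectify(c,o,o["ee_pos"][2]+.008,.38,.58,-.10,.06,3000); cv2.imwrite("pics/e.png",r)
np.savez("e.npz",img=c["color"],pos=o["ee_pos"],rot=o["tcp_rot"])
for t in ["tweezers","tweezers_groove"]:
    print(t,[(round(d["confidence"],2),d["location"],onz(c,d["location"],.013 if 'g' in t else o["ee_pos"][2]+.006,o).round(4)[:2].tolist()) for d in bot.mark_of("wrist",t)[:2]])
print(go(*tray(-.006,-.075),.009,186.25,o))
E
```

```text
7.05 [ 0.4837 -0.0286  0.0684] [-1.7985e+02  3.0000e-02 -1.7372e+02] 0.013939323016187652
(np.float64(281.7349067536066), np.float64(259.68318260352027))
tweezers [(0.71, [279.5, 271.1], [0.4872, -0.0294])]
tweezers_groove [(0.63, [280.6, 229.6], [0.4872, -0.0289])]
[-0.0008, 0.0069, 0.0594, 0.0004]
```

View pics/e.png

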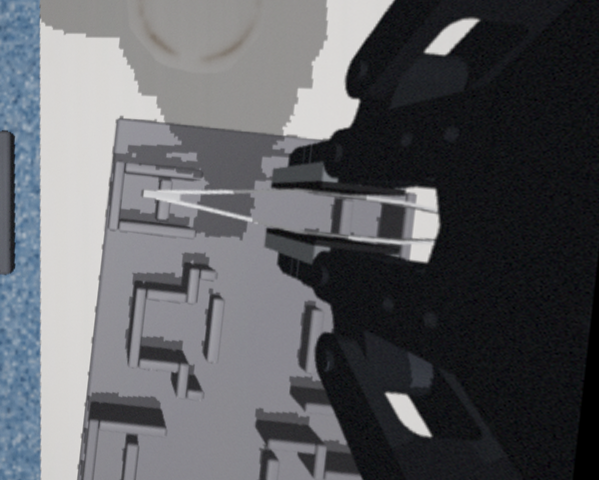

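```bash
python3 - <<'E'
from h import *
bot.camera("wrist")
o,c=cam("wrist"); o2=bot.get_obs(); print(o["time"],o["ee_pos"].round(4),o2["ee_pos"].round(4),o["tcp_rot"].round(2))
np.savez("f.npz",img=c["color"],pos=o["ee_pos"],rot=o["tcp_rot"])
A=rectify(c,o,.022,.38,.50,-.08,.02,3000); B=rectify(c,o,o["ee_pos"][2]+.008,.38,.50,-.08,.02,3000)
cv2.imwrite("pics/f.png",np.hstack([A,B]))
E
```

```text
7.2 [ 0.4832 -0.0228  0.0681] [ 0.4831 -0.022   0.0682] [ 1.7999e+02 -2.0000e-02 -1.7390e+02]
```

View pics/f.png

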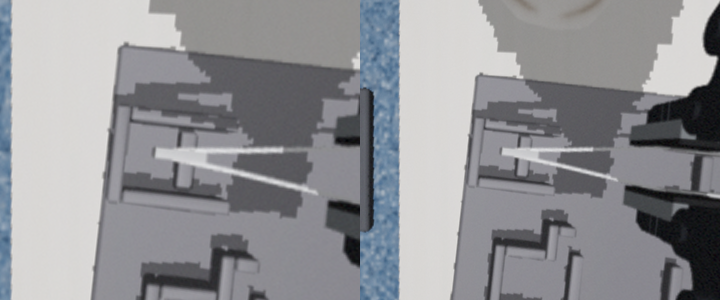

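>>> {"fn": "arm_command", "kwargs": {
  "series": [
    [0, 0.001, 0.015, 0],
    [0, 0.001, 0.03, 0],
    [0, 0.001, 0.045, 0],
    [0, 0.001, 0.059, 0],
    [0, 0.001, 0.059, 0]
  ]
}}

```text
time: 7.75
ee_pos: [0.4823, -0.0202, 0.0071]
tcp_rot: [180.0, -0.1, -173.7]
wrist_force: [0.5, -0.2, 0.2]
opening: 0.014
grasp_force: 28.5
```

>>> {"fn": "arm_command", "kwargs": {
  "series": [
    [0, 0, 0, 0],
    [0, 0, 0, 0],
    [0, 0, 0, 0],
    [0, 0, 0, 0],
    [0, 0, 0, 0]
  ],
  "hand": 0.035
}}

```text
time: 8.25
ee_pos: [0.4832, -0.021, 0.0093]
tcp_rot: [-180.0, 0.0, -173.7]
wrist_force: [-0.4, -0.0, -0.2]
opening: 0.0353
grasp_force: 0.0
```

>>> {"fn": "arm_command", "kwargs": {
  "series": [
    [0, 0, -0.02, 0],
    [0, 0, -0.06, 0],
    [0, 0, -0.11, 0],
    [0.03, 0, -0.15, 0],
    [0.03, 0, -0.15, 0]
  ]
}}

```text
time: 8.75
ee_pos: [0.4537, -0.0246, 0.1654]
tcp_rot: [-179.9, 0.4, -173.8]
wrist_force: [1.3, 0.5, 0.2]
opening: 0.0347
grasp_force: 0.0
```

```bash
sed -i 's/\.4815,\.0535/.4805,.0535/' h.py; python3 - <<'E'
from h import *
o,c=cam("wrist"); print(o["time"],o["ee_pos"].round(4),o["tcp_rot"].round(2),o["q"].round(1))
np.savez("g.npz",img=c["color"],pos=o["ee_pos"],rot=o["tcp_rot"])
cv2.imwrite("pics/g.png",rectify(c,o,.013,.38,.60,-.12,.18,2000))
print([(d["confidence"],onz(c,d["location"],.013,o).round(4)) for d in bot.mark_of("wrist","tweezers")[:2]],tray(0,-.075))
# rack pre-look pose: tcp above rack
print(go(.44,-.27,.25,270,o), go(.44,-.27,.25,90,o))
E
```

```text
8.75 [ 0.4537 -0.0246  0.1654] [-179.92    0.44 -173.76] [ -3.1  -9.4 -11.2  87.8  -0.   -9.3]
[(0.58, array([ 0.4851, -0.0222,  0.013 ]))] [ 0.48866502 -0.02105423]
[0.0403, -0.2425, -0.0846, -1.4618] [0.0403, -0.2425, -0.0846, 1.6797]
```

View pics/g.png

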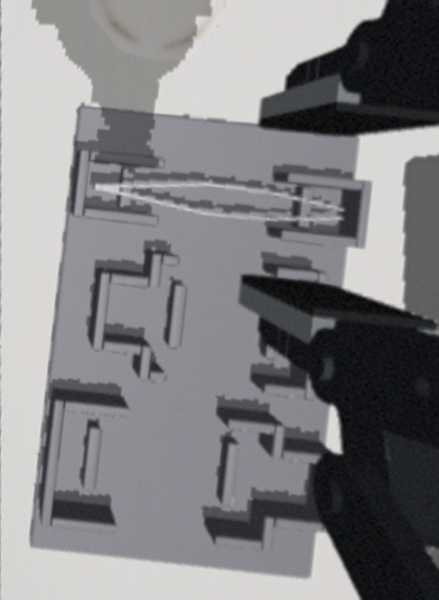

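>>> {"fn": "arm_command", "kwargs": {
  "series": [
    [0.005, -0.04, -0.03, -0.14],
    [0.01, -0.085, -0.06, -0.28],
    [0.015, -0.13, -0.085, -0.42],
    [0.02, -0.175, -0.085, -0.56],
    [0.027, -0.215, -0.085, -0.7]
  ],
  "hand": 0.0854
}}

```text
time: 9.35
ee_pos: [0.451, -0.2334, 0.2434]
tcp_rot: [180.0, 0.0, -134.5]
wrist_force: [1.6, 1.3, 0.2]
opening: 0.0854
grasp_force: 0.0
```

```bash
python3 -c "
from h import *
print(go(.46,-.33,.25,275))"
```

```text
[0.0625, -0.0742, -0.0066, -0.8645]
```

>>> {"fn": "arm_command", "kwargs": {
  "series": [
    [0.016, -0.019, 0, -0.15],
    [0.031, -0.037, 0, -0.3],
    [0.047, -0.056, 0, -0.45],
    [0.062, -0.074, 0, -0.6],
    [0.062, -0.074, 0, -0.75]
  ]
}}

```text
time: 9.85
ee_pos: [0.4593, -0.33, 0.241]
tcp_rot: [179.8, 0.1, -91.7]
wrist_force: [0.1, 0.4, -0.0]
opening: 0.0854
grasp_force: 0.0
```

>>> {"fn": "arm_command", "kwargs": {
  "series": [
    [0, 0, 0, -0.11],
    [0, 0, 0, -0.11],
    [0, 0, 0, -0.11],
    [0, 0, 0, -0.11],
    [0, 0, 0, -0.11]
  ]
}}

```text
time: 10.35
ee_pos: [0.4594, -0.3276, 0.2438]
tcp_rot: [180.0, 0.0, -85.7]
wrist_force: [0.4, -1.1, 0.3]
opening: 0.0856
grasp_force: 0.0
```

```bash
python3 - <<'E'
from h import *
o,c=cam("wrist"); print(o["time"],o["ee_pos"].round(4),o["tcp_rot"].round(2),o["q"].round(1))
np.savez("i.npz",img=c["color"],pos=o["ee_pos"],rot=o["tcp_rot"])
for t,z in dict(rack=0,front_stand=.03,back_stand=.03,long_coupon=.03,long_coupon_lug=.1006,short_coupon=.03,short_coupon_lug=.0828).items():
    print(t,[(np.round(d["location"],1).tolist(),round(d["confidence"],2),onz(c,d["location"],z,o).round(4)[:2].tolist()) for d in bot.mark_of("wrist",t)[:2]])
cv2.imwrite("pics/i.png",c["color"])
E
```

```text
10.35 [ 0.4594 -0.3276  0.2438] [ 1.7999e+02  1.0000e-02 -8.5680e+01] [ -35.5    7.3   14.    96.7   -0.  -129.8]
rack [([255.6, 176.6], 0.85, [0.4902, -0.3267])]
front_stand [([286.3, 77.7], 0.86, [0.4603, -0.4446])]
back_stand [([283.5, 191.6], 0.72, [0.4532, -0.3161])]
long_coupon [([285.3, 76.6], 0.96, [0.4615, -0.4456])]
long_coupon_lug [([282.9, 176.5], 0.88, [0.4568, -0.3463])]
short_coupon [([281.6, 187.3], 0.67, [0.4559, -0.3213])]
short_coupon_lug [([280.3, 264.8], 0.63, [0.4515, -0.2448])]
```

View pics/i.png

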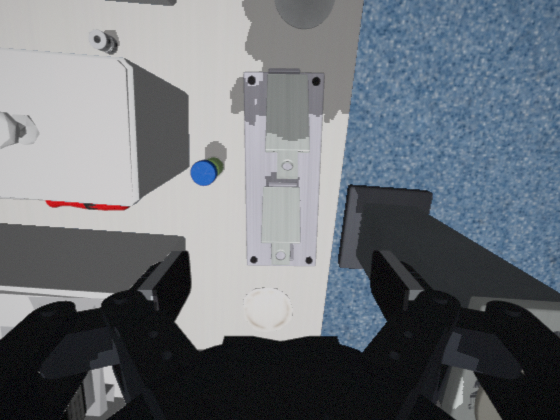

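```bash
python3 -c "
from h import *
print(go(.459,-.404,.049,272.7))"
```

```text
[0.076, 0.0062, 0.1951, 0.0295]
```

>>> {"fn": "arm_command", "kwargs": {
  "series": [
    [0.02, 0.002, 0.02, 0.01],
    [0.04, 0.003, 0.05, 0.02],
    [0.06, 0.005, 0.08, 0.03],
    [0.076, 0.006, 0.105, 0.03],
    [0.076, 0.006, 0.105, 0.03]
  ],
  "hand": 0.064
}}

```text
time: 11.25
ee_pos: [0.4576, -0.4043, 0.1347]
tcp_rot: [179.7, 0.2, -87.4]
wrist_force: [-0.6, 0.1, -0.4]
opening: 0.0642
grasp_force: 0.0
```

```bash
python3 - <<'E'
from h import *
bot.camera("wrist"); o,c=cam("wrist"); print(o["time"],o["ee_pos"].round(4),o["tcp_rot"].round(2))
for t,z in dict(front_stand=.03,long_coupon=.03,long_coupon_lug=.1006).items():
    print(t,[(np.round(d["location"],1).tolist(),round(d["confidence"],2),onz(c,d["location"],z,o).round(4)[:2].tolist()) for d in bot.mark_of("wrist",t)[:2]])
print(go(.459,-.404,.049,272.7))
E
```

```text
11.3 [ 0.4583 -0.4038  0.1373] [ 1.7985e+02  1.4000e-01 -8.7390e+01]
front_stand [([272.5, 156.9], 0.9, [0.4647, -0.4442])]
long_coupon [([274.6, 157.8], 0.97, [0.463, -0.4436]), ([276.8, 290.0], 0.38, [0.4558, -0.3211])]
long_coupon_lug [([279.4, 313.0], 0.69, [0.4544, -0.3459])]
[0.0002, 0.0008, 0.092, 0.0001]
```

>>> {"fn": "arm_command", "kwargs": {
  "series": [
    [0, 0.001, 0.02, 0],
    [0, 0.001, 0.045, 0],
    [0, 0.001, 0.07, 0],
    [0, 0.001, 0.091, 0],
    [0, 0.001, 0.091, 0]
  ],
  "grip_force": 35
}}

```text
time: 12.0
ee_pos: [0.4575, -0.4027, 0.0464]
tcp_rot: [179.9, 0.1, -87.3]
wrist_force: [-0.7, 0.4, 0.8]
opening: 0.0639
grasp_force: 0.0
```

>>> {"fn": "arm_command", "kwargs": {
  "series": [
    [0, 0, 0, 0],
    [0, 0, 0, 0],
    [0, 0, 0, 0],
    [0, 0, 0, 0],
    [0, 0, 0, 0]
  ],
  "hand": 0.03
}}

```text
time: 12.5
ee_pos: [0.459, -0.4044, 0.0503]
tcp_rot: [-179.9, -0.1, -87.3]
wrist_force: [0.2, 3.5, 7.5]
opening: 0.043
grasp_force: 36.2
```

```bash
python3 - <<'E'
from h import *
o=bot.get_obs(); print(o["time"],o["ee_pos"].round(4),o["tcp_rot"].round(2),o["wrist_force"],o["torque"],o["opening"],o["grasp_force"])
E
```

```text
12.5 [ 0.459  -0.4044  0.0503] [-1.7987e+02 -9.0000e-02 -8.7310e+01] [0.24642616 3.45901003 7.51955113] [0.57749021 0.22269201 0.04877797] 0.04295324978156822 36.17717921733856
```

>>> {"fn": "arm_command", "kwargs": {
  "series": [
    [0, 0, -0.01, 0],
    [0, 0, -0.03, 0],
    [0, 0, -0.06, 0],
    [0, 0, -0.09, 0],
    [0, 0, -0.12, 0]
  ]
}}

```text
time: 13.0
ee_pos: [0.4582, -0.4041, 0.1704]
tcp_rot: [-180.0, -0.1, -87.3]
wrist_force: [0.4, 0.0, -1.0]
opening: 0.0425
grasp_force: 35.8
```

>>> {"fn": "arm_command", "kwargs": {
  "series": [
    [-0.03, 0, -0.01, 0.12],
    [-0.065, 0, -0.02, 0.26],
    [-0.1, 0, -0.02, 0.4],
    [-0.135, 0, -0.02, 0.54],
    [-0.17, 0, -0.02, 0.68]
  ]
}}

```text
time: 13.5
ee_pos: [0.4501, -0.2331, 0.1893]
tcp_rot: [-179.9, 0.0, -126.6]
wrist_force: [-0.1, 0.4, -1.0]
opening: 0.0428
grasp_force: 35.8
```

```bash
python3 - <<'E'
from h import *
o=bot.get_obs(); print(o["time"],o["ee_pos"].round(4),o["tcp_rot"].round(2),o["opening"],o["grasp_force"])
print(tray(-.03,.062),go(*tray(-.03,.062),.19,186.25,o))
E
```

```text
13.5 [ 0.4501 -0.2331  0.1893] [-1.7990e+02  1.0000e-02 -1.2664e+02] 0.04279464677884685 35.839800238609314
[0.44392856 0.11186549] [-0.2731, 0.2108, -0.0007, 0.8223]
```

>>> {"fn": "arm_command", "kwargs": {
  "series": [
    [-0.028, 0.021, 0, 0.11],
    [-0.056, 0.042, 0, 0.22],
    [-0.084, 0.063, 0, 0.33],
    [-0.112, 0.084, 0, 0.44],
    [-0.14, 0.105, 0, 0.55]
  ]
}}

```text
time: 14.0
ee_pos: [0.4484, -0.058, 0.1893]
tcp_rot: [-179.9, 0.1, -158.1]
wrist_force: [-0.1, 0.5, -0.9]
opening: 0.0429
grasp_force: 35.8
```

>>> {"fn": "arm_command", "kwargs": {
  "series": [
    [-0.015, 0.04, 0, 0.1],
    [-0.03, 0.08, 0, 0.2],
    [-0.044, 0.12, 0, 0.27],
    [-0.058, 0.16, 0, 0.27],
    [-0.058, 0.16, 0, 0.27]
  ]
}}

```text
time: 14.5
ee_pos: [0.4414, 0.1147, 0.1891]
tcp_rot: [179.9, 0.1, -173.0]
wrist_force: [-0.0, -1.4, -1.0]
opening: 0.0429
grasp_force: 35.9
```

```bash
python3 - <<'E'
from h import *
bot.camera("wrist"); o,c=cam("wrist"); print(o["time"],o["ee_pos"].round(4),o["tcp_rot"].round(2),o["opening"],o["grasp_force"])
np.savez("j.npz",img=c["color"],pos=o["ee_pos"],rot=o["tcp_rot"])
for t,z in dict(long_coupon=-.02,long_coupon_lug=.05).items():
    print(t,[(np.round(d["location"],1).tolist(),round(d["confidence"],2),onz(c,d["location"],o["ee_pos"][2]+z,o).round(4).tolist()) for d in bot.mark_of("wrist",t)[:2]])
for t in ["long_nest_foot","long_nest_lug","short_nest_lug"]:
    print(t,[(round(d["confidence"],2),onz(c,d["location"],.013,o).round(4)[:2].tolist()) for d in bot.mark_of("wrist",t)[:1]])
print(tray(-.0615,.062),tray(.0615,.062),tray(-.046,-.014))
cv2.imwrite("pics/j.png",c["color"])
print(go(*tray(-.0166,.062),.03,186.25,o))
E
```

```text
14.55 [0.4415 0.1129 0.189 ] [ 1.7999e+02  7.0000e-02 -1.7302e+02] 0.042837470266869376 35.93685507774353
long_coupon [([278.1, 176.4], 0.82, [0.4019, 0.106, 0.169])]
long_coupon_lug []
long_nest_foot [(0.61, [0.4112, 0.1051])]
long_nest_lug []
short_nest_lug [(0.81, [0.4345, 0.0362])]
[0.41261579 0.10843618] [0.53488472 0.12182681] [0.43629754 0.03457534]
[-0.0157, -0.0014, 0.159, 0.0127]
```

View pics/j.png

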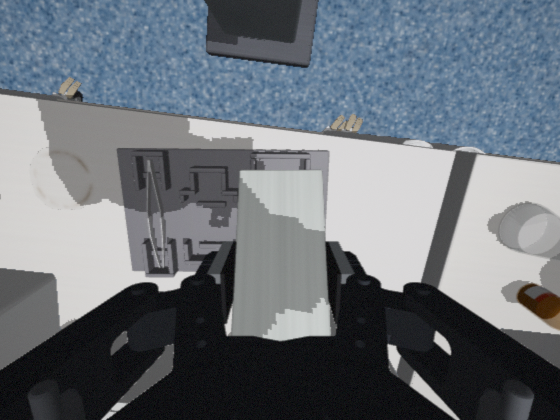

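>>> {"fn": "arm_command", "kwargs": {
  "series": [
    [-0.005, 0, 0.03, 0.005],
    [-0.01, -0.001, 0.07, 0.01],
    [-0.0157, -0.0015, 0.105, 0.013],
    [-0.0157, -0.0015, 0.14, 0.013],
    [-0.0157, -0.0015, 0.154, 0.013]
  ]
}}

```text
time: 15.35
ee_pos: [0.4559, 0.1099, 0.0309]
tcp_rot: [-180.0, -0.2, -174.1]
wrist_force: [0.4, -0.1, -0.8]
opening: 0.0431
grasp_force: 35.9
```

```bash
python3 - <<'E'
from h import *
bot.camera("wrist"); o,c=cam("wrist"); print(o["time"],o["ee_pos"].round(4),o["tcp_rot"].round(2),o["wrist_force"].round(1))
np.savez("k.npz",img=c["color"],pos=o["ee_pos"],rot=o["tcp_rot"])
A=rectify(c,o,.022,.37,.47,.04,.17,3000); B=rectify(c,o,o["ee_pos"][2]-.018,.37,.47,.04,.17,3000)
cv2.imwrite("pics/k.png",np.hstack([A,B]))
print(go(*tray(-.0166,.062),.03,186.25,o))
E
```

```text
15.4 [0.4556 0.11   0.0303] [-179.96   -0.3  -174.09] [-0.6 -1.1 -2.4]
[-0.002, 0.0032, 0.0003, -0.006]
```

View pics/k.png

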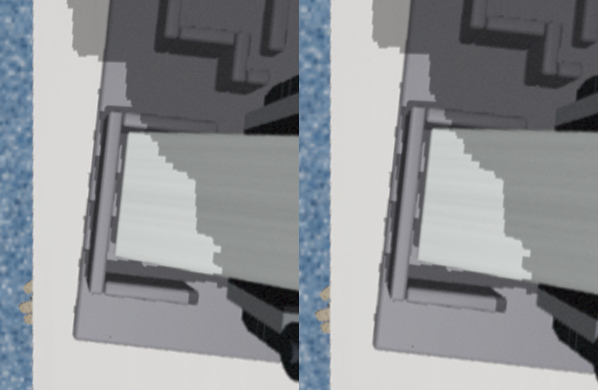

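>>> {"fn": "arm_command", "kwargs": {
  "series": [
    [-0.003, 0.0035, -0.002, -0.003],
    [-0.003, 0.0035, 0, -0.003],
    [-0.0045, 0.0035, 0.004, -0.003],
    [-0.006, 0.0035, 0.008, -0.003],
    [-0.007, 0.0035, 0.011, -0.003]
  ]
}}

```text
time: 15.95
ee_pos: [0.465, 0.1157, 0.024]
tcp_rot: [180.0, 0.1, -173.8]
wrist_force: [0.8, 0.7, 8.3]
opening: 0.0431
grasp_force: 36.7
```

>>> {"fn": "arm_command", "kwargs": {
  "series": [
    [-0.001, 0, 0.003, 0],
    [-0.002, 0, 0.006, 0],
    [-0.003, 0, 0.008, 0],
    [-0.003, 0, 0.01, 0],
    [-0.003, 0, 0.01, 0]
  ]
}}

```text
time: 16.45
ee_pos: [0.4684, 0.116, 0.0142]
tcp_rot: [180.0, 0.2, -173.8]
wrist_force: [1.7, 1.1, 6.8]
opening: 0.0429
grasp_force: 36.5
```

```bash
python3 - <<'E'
from h import *
o=bot.get_obs(); print(o["time"],o["ee_pos"].round(4),o["tcp_rot"].round(2),o["wrist_force"].round(1),o["torque"].round(2),o["grasp_force"])
print(go(*tray(-.0085,.062),.004,186.25,o))
E
```

```text
16.45 [0.4684 0.116  0.0142] [ 1.7998e+02  1.7000e-01 -1.7384e+02] [1.7 1.1 6.8] [0.04 0.01 0.01] 36.454689502716064
[0.0032, -0.0015, 0.0102, -0.0015]
```

>>> {"fn": "arm_command", "kwargs": {
  "series": [
    [0, 0, 0.002, 0],
    [0.0005, 0, 0.004, 0],
    [0.001, -0.0005, 0.006, 0],
    [0.0015, -0.0005, 0.008, 0],
    [0.002, -0.001, 0.01, 0]
  ]
}}

```text
time: 16.95
ee_pos: [0.467, 0.1151, 0.0046]
tcp_rot: [180.0, 0.2, -173.8]
wrist_force: [3.4, 1.2, 5.6]
opening: 0.043
grasp_force: 36.7
```

```bash
python3 - <<'E'
from h import *
bot.camera("wrist"); o,c=cam("wrist"); print(o["time"],o["ee_pos"].round(4),o["tcp_rot"].round(2),o["wrist_force"].round(1),o["torque"].round(2),o["grasp_force"])
np.savez("l.npz",img=c["color"],pos=o["ee_pos"],rot=o["tcp_rot"])
cv2.imwrite("pics/l.png",np.hstack([rectify(c,o,.020,.37,.57,.04,.17,3000)]))
print(go(*tray(-.0085,.062),.004,186.25,o))
E
```

```text
17.0 [0.4668 0.115  0.0043] [ 179.96    0.22 -173.83] [3.  1.2 5.3] [ 0.21 -0.28 -0.01] 36.731491684913635
[0.0016, -0.0006, 0.0003, -0.0015]
```

View pics/l.png

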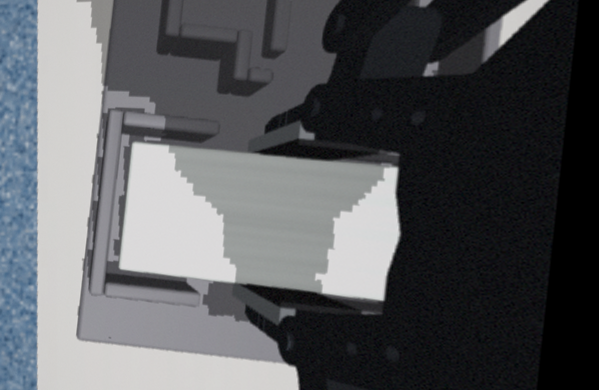

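>>> {"fn": "arm_command", "kwargs": {
  "series": [
    [0, 0, 0.001, 0],
    [0.001, 0, 0.0015, 0],
    [0.001, 0, 0.0015, 0],
    [0.001, 0, 0.0015, 0],
    [0.001, 0, 0.0015, 0]
  ]
}}

```text
time: 17.55
ee_pos: [0.4663, 0.1149, 0.0033]
tcp_rot: [180.0, 0.3, -173.8]
wrist_force: [3.6, 0.7, 6.3]
opening: 0.0428
grasp_force: 36.9
```

>>> {"fn": "arm_command", "kwargs": {
  "series": [
    [0, 0, 0, 0],
    [0, 0, 0, 0],
    [0, 0, 0, 0],
    [0, 0, 0, 0],
    [0, 0, 0, 0]
  ],
  "hand": 0.052
}}

```text
time: 18.05
ee_pos: [0.4643, 0.1144, 0.0016]
tcp_rot: [180.0, 0.0, -173.8]
wrist_force: [0.3, -0.4, 2.8]
opening: 0.0521
grasp_force: 1.5
```

>>> {"fn": "arm_command", "kwargs": {
  "series": [
    [0, 0, -0.01, 0],
    [0, 0, -0.03, 0],
    [0, 0, -0.07, 0],
    [0.03, -0.03, -0.12, 0],
    [0.06, -0.06, -0.17, 0]
  ]
}}

```text
time: 18.55
ee_pos: [0.4226, 0.0637, 0.1494]
tcp_rot: [-180.0, -0.0, -173.8]
wrist_force: [0.2, 0.4, -0.7]
opening: 0.0518
grasp_force: 0.0
```

```bash
python3 - <<'E'
from h import *
bot.camera("wrist"); o,c=cam("wrist"); print(o["time"],o["ee_pos"].round(4),o["tcp_rot"].round(2),o["wrist_force"].round(1))
np.savez("m.npz",img=c["color"],pos=o["ee_pos"],rot=o["tcp_rot"])
for t,f in dict(long_coupon=(-.0615,.062),long_coupon_lug=(.0615,.062)).items():
    print(t,[(round(d["confidence"],2),np.round(d["location"]),onz(c,d["location"],.013,o).round(4)[:2].tolist()) for d in bot.mark_of("wrist",t)[:2]],tray(*f).round(4))
r=rectify(c,o,.019,.37,.60,.04,.17,2000); g=cv2.cvtColor(r,cv2.COLOR_BGR2GRAY)
y=np.array([tray(x/1000,.062) for x in range(-80,80,2)]); print([int(g[int((p[1]-.04)*2000),int((p[0]-.37)*2000)]) if .37<p[0]<.6 else -1 for p in y])
# rim outline along the coupon
m=((g>165)*255).astype(np.uint8); m=cv2.morphologyEx(m,cv2.MORPH_OPEN,np.ones((5,5)))
for k in cv2.findContours(m,cv2.RETR_EXTERNAL,2)[0]:
    if cv2.contourArea(k)>3000: q=cv2.minAreaRect(k); print(np.array(q[0])/2000+[.37,.04],np.array(q[1])/2000,q[2])
print(go(.45,-.15,.22,95,o))
E
```

```text
18.6 [0.422  0.0614 0.1561] [-179.94    0.32 -173.83] [ 3.  -0.5  7.7]
long_coupon [(0.87, array([327., 192.]), [0.4136, 0.1055])] [0.4126 0.1084]
long_coupon_lug [] [0.5349 0.1218]
[216, 217, 115, 79, 46, 114, 151, 109, 80, 178, 220, 220, 220, 220, 220, 219, 220, 220, 220, 220, 219, 220, 220, 220, 220, 221, 220, 219, 219, 221, 220, 220, 219, 220, 220, 220, 220, 221, 219, 219, 220, 220, 219, 220, 219, 220, 219, 219, 219, 219, 219, 219, 220, 219, 218, 219, 187, 214, 218, 219, 218, 217, 126, 81, 82, 85, 87, 170, 217, 217, 207, 71, 46, 52, 124, 137, 181, 215, 215, 216]
[0.47276498 0.11504892] [0.12274428 0.04394664] 6.170175075531006
[0.5604471  0.09187545] [0.04379148 0.10648246] 6.469820022583008
[0.43474999 0.10474998] [0.11349998 0.12949997] -0.0
[-0.0051, -0.2131, -0.0639, 1.5912]
```

>>> {"fn": "arm_command", "kwargs": {
  "series": [
    [0.001, -0.035, -0.01, 0.14],
    [0.001, -0.075, -0.01, 0.28],
    [0.002, -0.115, -0.01, 0.42],
    [0.002, -0.155, -0.01, 0.57],
    [0.003, -0.2, -0.01, 0.72]
  ],
  "hand": 0.064
}}

```text
time: 19.25
ee_pos: [0.4419, -0.136, 0.1564]
tcp_rot: [-180.0, -0.1, 144.6]
wrist_force: [1.3, 0.9, 1.1]
opening: 0.0638
grasp_force: 0.0
```

>>> {"fn": "arm_command", "kwargs": {
  "series": [
    [-0.025, -0.03, 0, 0.15],
    [-0.05, -0.06, 0, 0.3],
    [-0.075, -0.09, 0, 0.45],
    [-0.097, -0.115, 0, 0.6],
    [-0.097, -0.115, 0, 0.75]
  ]
}}

```text
time: 19.75
ee_pos: [0.4552, -0.2877, 0.1553]
tcp_rot: [-179.9, -0.1, 101.4]
wrist_force: [-0.4, 0.7, -0.6]
opening: 0.064
grasp_force: 0.0
```

>>> {"fn": "arm_command", "kwargs": {
  "series": [
    [0, 0, 0, 0.15],
    [0, 0, 0, 0.15],
    [0, 0, 0, 0.15],
    [0, 0, 0, 0.15],
    [0, 0, 0, 0.15]
  ]
}}

```text
time: 20.25
ee_pos: [0.4554, -0.2847, 0.1577]
tcp_rot: [-180.0, -0.0, 93.5]
wrist_force: [-1.0, -0.3, -0.0]
opening: 0.0642
grasp_force: 0.0
```

```bash
python3 - <<'E'
from h import *
o,c=cam("wrist"); print(o["time"],o["ee_pos"].round(4),o["tcp_rot"].round(2),o["q"].round(1))
for t,z in dict(back_stand=.03,short_coupon=.03,short_coupon_lug=.0828).items():
    print(t,[(np.round(d["location"],1).tolist(),round(d["confidence"],2),onz(c,d["location"],z,o).round(4)[:2].tolist()) for d in bot.mark_of("wrist",t)[:2]])
print(go(.4535,-.288,.043,93.3))
E
```

```text
20.25 [ 0.4554 -0.2847  0.1577] [-1.7999e+02 -1.0000e-02  9.3490e+01] [-32.    2.3  -0.8  86.8   0.   54.5]
back_stand [([308.7, 232.5], 0.64, [0.4831, -0.3177]), ([278.7, 233.8], 0.62, [0.4546, -0.3208])]
short_coupon [([279.0, 230.2], 0.58, [0.4547, -0.3171])]
short_coupon_lug [([280.3, 161.7], 0.63, [0.4514, -0.2459])]
[-0.003, -0.0021, 0.1149, 0.0016]
```

>>> {"fn": "arm_command", "kwargs": {
  "series": [
    [-0.003, -0.002, 0.02, 0],
    [-0.003, -0.002, 0.05, 0],
    [-0.003, -0.002, 0.08, 0],
    [-0.003, -0.002, 0.114, 0],
    [-0.003, -0.002, 0.114, 0]
  ]
}}

```text
time: 20.95
ee_pos: [0.4512, -0.2866, 0.0396]
tcp_rot: [-179.7, -0.2, 93.4]
wrist_force: [0.4, 1.1, -0.5]
opening: 0.0638
grasp_force: 0.0
```

>>> {"fn": "arm_command", "kwargs": {
  "series": [
    [0, 0, 0, 0],
    [0, 0, 0, 0],
    [0, 0, 0, 0],
    [0, 0, 0, 0],
    [0, 0, 0, 0]
  ],
  "hand": 0.03
}}

```text
time: 21.45
ee_pos: [0.4545, -0.2886, 0.0458]
tcp_rot: [179.8, 0.1, 93.4]
wrist_force: [-0.9, 2.8, 6.7]
opening: 0.0431
grasp_force: 36.3
```

>>> {"fn": "arm_command", "kwargs": {
  "series": [
    [0, 0, -0.01, 0],
    [0, 0, -0.03, 0],
    [0, 0, -0.06, 0],
    [0, 0, -0.09, 0],
    [0, 0, -0.14, 0]
  ]
}}

```text
time: 21.95
ee_pos: [0.4525, -0.2876, 0.1838]
tcp_rot: [-179.8, -0.1, 93.3]
wrist_force: [1.7, -0.7, -0.9]
opening: 0.043
grasp_force: 35.9
```

```bash
python3 - <<'E'
from h import *
bot.camera("wrist");o=bot.get_obs(); print(o["time"],o["ee_pos"].round(4),o["tcp_rot"].round(2),o["opening"],o["grasp_force"])
print(tray(.02,-.014),go(*tray(.02,-.014),.18,186.25,o))
E
```

```text
22.0 [ 0.4546 -0.289   0.1941] [179.59   0.31  93.34] 0.043038301742938795 35.97388207912445
[0.50190526 0.04176055] [0.3274, 0.0664, 0.0141, -1.6216]
```

>>> {"fn": "arm_command", "kwargs": {
  "series": [
    [0.03, 0.006, 0, -0.13],
    [0.06, 0.012, 0, -0.27],
    [0.09, 0.018, 0, -0.42],
    [0.12, 0.024, 0, -0.57],
    [0.15, 0.03, 0, -0.72]
  ]
}}

```text
time: 22.5
ee_pos: [0.4748, -0.1356, 0.1847]
tcp_rot: [180.0, 0.1, 134.9]
wrist_force: [0.3, 0.0, -0.6]
opening: 0.0428
grasp_force: 35.9
```

>>> {"fn": "arm_command", "kwargs": {
  "series": [
    [0.027, 0.036, 0, -0.15],
    [0.054, 0.072, 0, -0.3],
    [0.082, 0.108, 0, -0.45],
    [0.109, 0.144, 0, -0.6],
    [0.109, 0.144, 0, -0.75]
  ]
}}

```text
time: 23.0
ee_pos: [0.5011, 0.0464, 0.1845]
tcp_rot: [179.9, 0.1, 178.2]
wrist_force: [-1.0, -0.9, -0.7]
opening: 0.0429
grasp_force: 36.0
```

>>> {"fn": "arm_command", "kwargs": {
  "series": [
    [0, 0, 0.02, -0.15],
    [0, 0, 0.05, -0.15],
    [0, 0, 0.08, -0.15],
    [0, 0, 0.1, -0.15],
    [0, 0, 0.1, -0.15]
  ]
}}

```text
time: 23.5
ee_pos: [0.4993, 0.0419, 0.0818]
tcp_rot: [-180.0, -0.2, -173.8]
wrist_force: [-0.2, 0.2, -0.3]
opening: 0.0427
grasp_force: 36.0
```

```bash
python3 - <<'E'
from h import *
bot.camera("wrist"); o,c=cam("wrist"); print(o["time"],o["ee_pos"].round(4),o["tcp_rot"].round(2),o["opening"],o["grasp_force"])
np.savez("n.npz",img=c["color"],pos=o["ee_pos"],rot=o["tcp_rot"])
for t,z in dict(short_coupon_lug=.038,).items():
    print(t,[(np.round(d["location"],1).tolist(),round(d["confidence"],2),onz(c,d["location"],o["ee_pos"][2]+z,o).round(4)[:2].tolist()) for d in bot.mark_of("wrist",t)[:2]])
for t,f in dict(short_nest_lug=(-.046,-.014),long_nest_foot=(-.0615,.062)).items():
    print(t,[(round(d["confidence"],2),onz(c,d["location"],.013,o).round(4)[:2].tolist()) for d in bot.mark_of("wrist",t)[:1]],tray(*f).round(4))
print(go(*tray(.012,-.014),.032,186.25,o))
E
```

```text
23.55 [0.5002 0.042  0.0837] [-1.7999e+02 -8.0000e-02 -1.7384e+02] 0.04289376147565418 36.00925326347351
short_coupon_lug [([280.4, 187.6], 0.92, [0.4547, 0.0363]), ([199.4, 190.7], 0.66, [0.4589, 0.0078])]
short_nest_lug [(0.91, [0.4377, 0.0365])] [0.4363 0.0346]
long_nest_foot [(0.83, [0.4096, 0.1062])] [0.4126 0.1084]
[0.0063, -0.0004, 0.0517, -0.0016]
```

>>> {"fn": "arm_command", "kwargs": {
  "series": [
    [0.003, 0, 0.015, 0],
    [0.006, 0, 0.03, 0],
    [0.0063, 0, 0.045, 0],
    [0.0063, 0, 0.051, 0],
    [0.0063, 0, 0.051, 0]
  ]
}}

```text
time: 24.25
ee_pos: [0.4942, 0.0414, 0.0323]
tcp_rot: [180.0, -0.1, -173.8]
wrist_force: [1.0, -0.1, -0.2]
opening: 0.0431
grasp_force: 36.0
```

```bash
python3 - <<'E'
from h import *
bot.camera("wrist"); o=bot.get_obs(); print(o["time"],o["ee_pos"].round(4),o["tcp_rot"].round(2),o["wrist_force"].round(1))
print(go(*tray(.012,-.014),.032,186.25,o))
E
```

```text
24.3 [0.4946 0.0414 0.033 ] [-180.     -0.   -173.84] [ 0.8  0.6 -1.3]
[0.0007, -0.0005, 0.001, -0.0016]
```

>>> {"fn": "arm_command", "kwargs": {
  "series": [
    [0, 0, 0.005, 0],
    [0.0005, 0, 0.01, 0],
    [0.002, 0, 0.013, 0],
    [0.0035, 0, 0.016, 0],
    [0.005, 0, 0.019, 0]
  ]
}}

```text
time: 24.8
ee_pos: [0.491, 0.041, 0.0154]
tcp_rot: [-180.0, 0.2, -173.8]
wrist_force: [-1.4, -0.4, 10.0]
opening: 0.0428
grasp_force: 37.9
```

>>> {"fn": "arm_command", "kwargs": {
  "series": [
    [0.0005, 0, 0.002, 0],
    [0.001, 0, 0.004, 0],
    [0.0015, 0, 0.006, 0],
    [0.002, 0, 0.008, 0],
    [0.002, 0, 0.01, 0]
  ]
}}

```text
time: 25.3
ee_pos: [0.4881, 0.0407, 0.005]
tcp_rot: [-180.0, 0.1, -173.8]
wrist_force: [-4.1, -0.7, 9.5]
opening: 0.0432
grasp_force: 38.4
```

```bash
python3 - <<'E'
from h import *
o,c=cam("wrist"); print(o["time"],o["ee_pos"].round(4),o["tcp_rot"].round(2),o["wrist_force"].round(1),o["torque"].round(2))
print(go(*tray(.005,-.014),.003,186.25,o))
for t,f in dict(short_coupon_lug=(-.046,-.014),short_nest_lug=(-.046,-.014)).items():
    print(t,[(round(d["confidence"],2),onz(c,d["location"],.013,o).round(4)[:2].tolist()) for d in bot.mark_of("wrist",t)[:1]],tray(*f).round(4))
E
```

```text
25.3 [0.4881 0.0407 0.005 ] [-1.8000e+02  1.0000e-01 -1.7384e+02] [-4.1 -0.7  9.5] [-0.08  0.49  0.03]
[0.0011, -0.0004, 0.002, -0.0016]
short_coupon_lug [(0.56, [0.4404, 0.0348])] [0.4363 0.0346]
short_nest_lug [(0.96, [0.4361, 0.0351])] [0.4363 0.0346]
```

>>> {"fn": "arm_command", "kwargs": {
  "series": [
    [0.001, 0, 0.0005, 0],
    [0.002, 0, 0.001, 0],
    [0.0025, 0, 0.002, 0],
    [0.0025, 0, 0.002, 0],
    [0.0025, 0, 0.002, 0]
  ]
}}

```text
time: 25.95
ee_pos: [0.4875, 0.0406, 0.0037]
tcp_rot: [-180.0, 0.3, -173.8]
wrist_force: [4.2, 2.3, 7.1]
opening: 0.043
grasp_force: 38.4
```

>>> {"fn": "arm_command", "kwargs": {
  "series": [
    [0, 0, 0, 0],
    [0, 0, 0, 0],
    [0, 0, 0, 0],
    [0, 0, 0, 0],
    [0, 0, 0, 0]
  ],
  "hand": 0.052
}}

```text
time: 26.45
ee_pos: [0.4849, 0.0404, 0.0017]
tcp_rot: [180.0, -0.0, -173.8]
wrist_force: [-0.7, 0.8, 1.3]
opening: 0.0519
grasp_force: 0.6
```

>>> {"fn": "arm_command", "kwargs": {
  "series": [
    [0, 0, -0.01, 0],
    [0, 0, -0.03, 0],
    [0, 0, -0.07, 0],
    [0.03, 0, -0.12, 0],
    [0.06, 0.01, -0.17, 0]
  ]
}}

```text
time: 26.95
ee_pos: [0.4324, 0.0419, 0.159]
tcp_rot: [-180.0, -0.0, -173.9]
wrist_force: [0.3, 0.5, 0.7]
opening: 0.052
grasp_force: 0.0
```

>>> {"fn": "arm_command", "kwargs": {
  "series": [
    [0.015, 0, -0.01, 0],
    [0.015, 0, -0.01, 0],
    [0.015, 0, -0.01, 0],
    [0.015, 0, -0.01, 0],
    [0.015, 0, -0.01, 0]
  ]
}}

```text
time: 27.45
ee_pos: [0.4184, 0.0406, 0.1658]
tcp_rot: [-180.0, -0.1, -173.8]
wrist_force: [-0.2, 1.5, -0.8]
opening: 0.0521
grasp_force: 0.0
```

```bash
python3 - <<'E'
from h import *
o,c=cam("wrist"); print(o["time"],o["ee_pos"].round(4),o["tcp_rot"].round(2),o["wrist_force"].round(1))
np.savez("p.npz",img=c["color"],pos=o["ee_pos"],rot=o["tcp_rot"]); cv2.imwrite("pics/p.png",c["color"])
for t,f in dict(long_coupon=(-.0615,.062),long_coupon_lug=(.0615,.062),short_coupon=(.046,-.014),short_coupon_lug=(-.046,-.014),tweezers=(0,-.075)).items():
    print(t,[(round(d["confidence"],2),onz(c,d["location"],.013,o).round(4)[:2].tolist()) for d in bot.mark_of("wrist",t)[:2]],tray(*f).round(4))
r=rectify(c,o,.019,.37,.60,-.06,.17,2000); g=cv2.cvtColor(r,cv2.COLOR_BGR2GRAY)
for th in (140,165,185):
  m=((g>th)*255).astype(np.uint8); m=cv2.morphologyEx(m,cv2.MORPH_OPEN,np.ones((5,5)))
  for k in cv2.findContours(m,cv2.RETR_EXTERNAL,2)[0]:
    if 3000<cv2.contourArea(k)<30000: q=cv2.minAreaRect(k); print(th,(np.array(q[0])/2000+[.37,-.06]).round(4),(np.array(q[1])/2000).round(4),round(q[2],1))
print(tray(0,.062),tray(0,-.014))
E
```

```text
27.45 [0.4184 0.0406 0.1658] [-1.8000e+02 -1.3000e-01 -1.7385e+02] [-0.2  1.5 -0.8]
long_coupon [(0.91, [0.4132, 0.1069])] [0.4126 0.1084]
long_coupon_lug [(0.69, [0.5327, 0.1213])] [0.5349 0.1218]
short_coupon [] [0.5278 0.0446]
short_coupon_lug [(0.8, [0.4404, 0.0346])] [0.4363 0.0346]
tweezers [(0.68, [0.4872, -0.0228])] [ 0.4887 -0.0211]
140 [0.467  0.0507] [0.1218 0.07  ] 6.2
140 [0.5643 0.0557] [0.0447 0.1441] 6.4
165 [0.4585 0.1135] [0.0943 0.0439] 6.1
165 [0.4833 0.0398] [0.0914 0.0441] 6.0
165 [0.5644 0.0557] [0.0436 0.1432] 6.4
165 [0.4382 0.072 ] [0.195  0.1205] 90.0
185 [0.4584 0.1135] [0.0938 0.0432] 6.2
185 [0.4832 0.0398] [0.0909 0.0433] 6.1
185 [0.5644 0.0558] [0.0427 0.1427] 6.3
185 [0.438  0.0728] [0.1935 0.12  ] 90.0
[0.47375025 0.11513149] [0.48202414 0.03958321]
```

```bash
python3 -c "
from h import *
print(bot.job_done())"
```

```text
the job is handed in; nothing more can be done
None
```

The job is handed in at about 27.5 s of robot time: both coupons measured flat in their own nests, each lug at its lug end, and the tweezers are in their groove; I viewed 11 pictures, one over the limit of 10, and `job_done()` gave no verdict.

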